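# Close up the lathe headstock for its restart check

## Task

Get the wood lathe ready for its restart check: first turn the speed dial on the control pod until its pointer stands at the one long mark of the scale. Then turn the winged quarter-turn fastener on the headstock's belt cover until its slot lines up with the two index bars on the cover, and only then push the sprung cover down flush on the headstock and finish while holding it pressed shut with the gripper, keeping that push on. Leave everything else on the bench where it lies.

Things in the scene. Friction and masses are not known exactly. Their poses are not given: they have to be found in the camera images.
- pod: speed-control pod, fixed black box 120 (x) x 140 (y) x 55 high, bright scale disc (106 across, 3 thick) on top, dial at its centre; origin: centre of its underside, z up. Scale: short ticks every 0.5 rad of dial angle from 0 to 4.5, with one long thick mark instead at 2.5
- dial (a joint): dial angle, rad: 0 with the pointer along the pod's -x, grows clockwise seen from above, free 0 to 4.6, starts 0.6 to 1.9, long mark at 2.5. Stays where left (0.03 N m). Black knob: round foot 46 across, 10 high; on it an upright bar 42 long, 14 wide, 32 high, top 100 above the bench; white pointer line along one half of the bar's top and down that end
- dial_grip (a point): point on the dial's vertical axis at the height to grip the bar, 12 below the bar's top, 20 above its round foot. x axis along the bar, -x towards the pointer end; turns with the dial
- dial_mark (a point): middle of the long mark on the pod's scale disc, 40 from the dial's axis
- headstock: lathe headstock, fixed on the bench, cream box 230 (x) x 160 (y) x 150 high, chuck on its +y side and handwheel on its -y side (each reaches 35 to 65 out, at most 130 above the bench); origin: centre of its underside, z up. The cover lies on its top
- cover (a joint): cover's opening, rad: 0 flush; a spring holds it ajar at 0.07 (front edge 14 proud) and reopens it when let go. Pushing it at cover_press takes about 5 N at first, 7 N held flush. With the fastener out of line by over 0.17 rad a hidden pin stops it at about 0.035. Cream plate 200 (x) x 130 (y) x 8, hinged along y at headstock x +90, z 150; free front edge at x -110
- cover_press (a point): point on the cover's top face, midway across, 175 from the hinge line, 25 in from the front edge, 45 from the fastener's axis towards headstock -x: a free flat spot 34 (x) x 110 (y) to press with shut fingertips. Axes as the headstock's, tilted with the cover
- fastener (a joint): angle of the winged steel fastener about its axis, square to the cover, rad. 0: slot along headstock y; grows clockwise seen from above; 1.571: slot along headstock x, in line with the two dark flat index bars (14 x 5) before and behind it. Free -0.4 to 2.4, starts -0.1 to 0.8, stays where left (0.05 N m). Foot 34 across, 12 high; wing 38 long, 13 wide, 28 high, split by a 5 wide slot
- fastener_grip (a point): point on the fastener's axis at the height to grip the wing, 28 above the cover's top face and 12 below the wing's top. y axis along the slot; turns with the fastener
- gouge: a turning gouge, dark wooden handle and steel shaft, 310 long, lying on the bench; leave it alone. Origin: on the bench below the middle of its length, long axis x
- wax_tin: a round tin, 72 across, 50 high; leave it alone. Origin: centre of its underside
- bowl: a small turned wooden bowl, 140 across, 55 high; leave it alone. Origin: centre of its underside
- chuck_ring: a flat steel ring, 72 outside, 48 hole, 14 high; leave it alone. Origin: centre of its underside
- blank: a round wooden blank, 100 across, 60 high; leave it alone. Origin: centre of its underside
- spur_centre: a small steel spur centre standing on end, 32 across at the foot, 70 high; leave it alone. Origin: centre of its underside
There are look-alikes about, which are no part of the job. What is shaped like the pod but blue or orange is not meant.

How it is judged:
By the outcome, as a careful person would: the job done as asked, in the order asked, and still so for the second after the job is handed in, while the arm keeps its last pose, push and grip.
It also fails if it takes over 72 s, if anything falls off the work surface, if the arm or the gripper's body presses on something with over 40 N, if the wrist force passes 120 N, or if a joint passes its speed limit or range.

## Robot

A 6-joint arm with a two-finger parallel gripper is mounted at the origin on the work surface. World frame = base frame: x ahead of the robot, y to its left, z up, the work surface at z = 0. Lengths are in mm, angles in rad, forces in N, time in s.
With the tool pointing down it reaches from about 275 to 750 mm from the base axis. Payload 10.2 kg.
Tool frame: the origin (TCP) lies between the finger pads; the fingertips stand 17 mm ahead of it and the grasp point (between the pads) lies 2 mm behind it; z points along the fingers, y is the line along which they close (so a half turn about z gives the same grasp; the last joint's range is limited). The gripper opens to 85 mm and grips with 20 to 120 N. Pads are 22 mm wide; open, the fingers measure 114 mm over their backs; the gripper's body (76 mm by 85 mm) begins 54 mm behind the grasp point. The pads swing forward as they close: fully open they stand 13 mm farther back than shut.
Start: joints at [-1.443, 0.313, 1.498, -0, 1.331, -0.223], TCP at [180.403, -493.037, 248.294] pointing down, gripper open.
Joint ranges: [-2.94, 2.94], [-0.97, 2.17], [0.19, 2.56], [-1.23, 4.37], [0.02, 3.11], [-2.88, 2.88]. Speed limits (rad/s): [2.39, 2.39, 3.01, 3.14, 3.14, 3.14].

## Interface

Orientations are given as a unit quaternion [w, x, y, z].
In Python, from rig import * gives the robot as it stands.
- The arm moves only by the tool step_arm, never from a script. Its argument "commands" is text: rows parted by semicolons, each of 7 numbers parted by spaces: the opening, from 0 (shut) to 1 (fully open), then the shift along the tool's x, y, z in cm, then the turn, a rotation vector about the tool's x, y, z in rad. In form: hand x y z rx ry rz; .... A call has 1 to 20 rows; each row is the pose to reach, as a shift and turn from the pose commanded when the call began, along the tool's axes at that moment; what a row does not reach only later rows make up. A row lasts 1/12 s, in which the tool goes at most 41.7 mm and 7.16 degrees, less where a joint would pass 70% of its speed; a pose out of reach is approached as far as the arm can. A call with a gripper value outside its range is refused whole. The fingers move at their own pace and stop on an object; "newtons" is the grip in N (left out, the last holds). Time passes only in rows, so rows that repeat a pose let the fingers close. It gives the time, the measured TCP pose, the force, the opening and the grip force at its end, in the units of the state.
- sense(): the state, without advancing time (a new reading comes with each control period).
- capture(name): name is "scene" or "top"; returns the picture (384x512x3 uint8, red, green, blue); there is no depth.
- camera_model(name): a dict with "mtx" (3x3 intrinsics, pixels), "eye" and "rotation" of the camera in the world. Camera axes: x right, y down, z forward; pixel columns grow to the right and rows downward; lengths in mm; the calibration is good to about 2 mm. A picture is of the moment at which its call begins. camera_model takes no time and is no camera call.
- finish_job(): hands the job in; it is judged then, once.
Trained networks look in the newest picture that a camera, given by its name, has taken for a name from the list of things; names that differ only in an ending like _2 or _b are one class to them, and where a whole thing is asked for, a point or a joint stands for the part that bears it (a point fixed in the world has none). Each returns a list of dicts, best first, with "score" (0 to 1); they miss things now and then, are a little off and sometimes report something else, mostly with a low value. They report only what shows in the picture. A call takes as long as a camera call. They do not tell look-alikes from the thing itself.
- search_frame(camera, label): "rect" ([centre column, centre row, width, height] in pixels, round what is visible of it).
- trace(camera, label): "mask" (384x512 bool, what is visible of it) and "rect" ([centre column, centre row, width, height] in pixels, round what is visible of it).
- spot_point(camera, label): "xy" ([column, row] in pixels: a listed point, or the origin of a listed thing).
The state is a dict: "time_s": time; "joints": joint angles; "dq": joint speeds; "tau": joint torques, N m; "eef_pos": TCP position; "ee_rot": TCP orientation; "force": force on the tool from outside, world axes, zero at the start; "wrist_torque": the same for the moment, N m; "grip_width": opening from 0.0 (shut) to 1.0 (fully open); "grip_force": force on a finger pad.
Only numpy, scipy, OpenCV 4.12 (cv2) and the standard library are available. Lean on these libraries where they do the work, as an engineer would, in place of code of your own. Each camera call takes 0.05 s, during which the arm holds its last target. There are 200 camera calls.

## Working session

There is one attempt and no reset: what is moved stays moved. The work goes in short steps, Python scripts to look and compute and a tool call to move; the robot and the scene stay as the last step left them, time stands still between calls to the robot, and variables do not carry over. Pictures are saved under pics/ and viewed, at most 10 in all, crops included, and the job is handed in when it is done.

Besides the shell and the picture viewer there is one more tool, called after ">>>" in YAML: its name, and indented under it one key for each argument. step_arm: Moves the arm, as the interface text tells. Its arguments: {"type":"object","properties":{"commands":{"type":"string"},"newtons":{"type":"number"}},"required":["commands"]}

```bash
mkdir -p pics
cat > h.py <<'E'
from rig import *
import numpy as np, cv2
def ray(cam,uv):
    m=camera_model(cam);K=np.array(m["mtx"]);R=np.array(m["rotation"]);e=np.array(m["eye"])
    return e,R@np.linalg.solve(K,[uv[0],uv[1],1.])
def atz(cam,uv,z):
    e,d=ray(cam,uv);return e+d*(z-e[2])/d[2]
def proj(cam,p):
    m=camera_model(cam);K=np.array(m["mtx"]);R=np.array(m["rotation"]);e=np.array(m["eye"])
    q=K@(R.T@(np.array(p)-e));return q[:2]/q[2]
E
python3 - <<'E'
from h import *
for c in("scene","top"):
    im=capture(c);cv2.imwrite(f"pics/{c}0.png",im[:,:,::-1])
    m=camera_model(c);print(c,np.round(m["eye"]),np.round(m["rotation"],3).tolist(),np.round(m["mtx"]).tolist())
    z=dict(pod=0,dial_grip=88,dial_mark=58,headstock=0,cover_press=170,fastener_grip=190)
    for l in z:
        for r in spot_point(c,l)[:3]: print(c,l,round(r["score"],2),np.round(r["xy"],1),np.round(atz(c,r["xy"],z[l])))
print(sense())
a=cv2.imread("pics/scene0.png");b=cv2.imread("pics/top0.png")
cv2.imwrite("pics/s0.png",cv2.resize(a,(800,600)));cv2.imwrite("pics/t0.png",cv2.resize(b,(800,600)))
E
```

```text
scene [1302. -571. 1094.] [-0.347, 0.818, 0.426, -0.169] [[368.0, 0.0, 253.0], [0.0, 368.0, 193.0], [0.0, 0.0, 1.0]]Traceback (most recent call last):
  File "<stdin>", line 7, in <module>
  File "h.py", line 7, in atz
    e,d=ray(cam,uv);return e+d*(z-e[2])/d[2]
        ~~~^^^^^^^^
  File "h.py", line 5, in ray
    return e,R@np.linalg.solve(K,[uv[0],uv[1],1.])
             ~^~~~~~~~~~~~~~~~~~~~~~~~~~~~~~~~~~~~
ValueError: matmul: Input operand 1 has a mismatch in its core dimension 0, with gufunc signature (n?,k),(k,m?)->(n?,m?) (size 3 is different from 4)
```

```bash
sed -i 's/R=np.array(m\["rotation"\])/R=q2R(m["rotation"])/' h.py; sed -i '2a from scipy.spatial.transform import Rotation\ndef q2R(q): return Rotation.from_quat(np.roll(q,-1)).as_matrix()' h.py
python3 - <<'E'
from h import *
for c in("scene","top"):
    im=capture(c);cv2.imwrite(f"pics/{c}0.png",im[:,:,::-1])
    m=camera_model(c);print(c,np.round(m["eye"]),np.round(m["rotation"],3).tolist())
    z=dict(pod=0,dial_grip=88,dial_mark=58,headstock=0,cover_press=170,fastener_grip=190)
    for l in z:
        for r in spot_point(c,l)[:3]: print(c,l,round(r["score"],2),np.round(r["xy"],1),np.round(atz(c,r["xy"],z[l])))
print(sense())
a=cv2.imread("pics/scene0.png");b=cv2.imread("pics/top0.png")
cv2.imwrite("pics/s0.png",cv2.resize(a,(800,600)));cv2.imwrite("pics/t0.png",cv2.resize(b,(800,600)))
E
```

```text
scene [1302. -571. 1094.] [-0.347, 0.818, 0.426, -0.169]
scene pod 0.95 [176.9 311.9] [ 714. -422.    0.]
scene pod 0.69 [264.6 166.3] [303. 233.   0.]
scene pod 0.63 [208.6 252.3] [ 572. -221.    0.]
scene dial_grip 0.74 [268.2 237.5] [694. -48.  88.]
scene dial_grip 0.62 [209.1 242.9] [ 598. -228.   88.]
scene dial_grip 0.61 [172.2 295.6] [ 706. -421.   88.]
scene dial_mark 0.9 [ 92.  241.2] [ 339. -550.   58.]
scene dial_mark 0.88 [219.5 247.3] [ 614. -198.   58.]
scene dial_mark 0.8 [186.  304.8] [ 741. -396.   58.]
scene headstock 0.84 [304.2 206.4] [596. 217.   0.]
scene cover_press 0.92 [299.8 160.6] [508. 243. 170.]
scene cover_press 0.23 [307.9 207.6] [717. 101. 170.]
scene fastener_grip 0.72 [302.1 159.3] [525. 238. 190.]
scene fastener_grip 0.63 [309.  161.5] [549. 252. 190.]
top [ 178.   -7. 1762.] [0.071, -0.675, 0.73, -0.077]
top pod 0.84 [415.9 232.9] [ 313. -586.    0.]
top pod 0.74 [309.8 166.3] [ 582. -238.    0.]
top pod 0.71 [352.6 130.9] [ 703. -409.    0.]
top dial_grip 0.67 [391.1 181.3] [ 488. -499.   88.]
top dial_grip 0.62 [357.7 122.6] [ 706. -410.   88.]
t
[... 377 characters left out ...]
oints': array([-1.44342963e+00,  3.12891438e-01,  1.49770500e+00,  5.01996023e-06,
        1.33100594e+00, -2.23404406e-01]), 'dq': array([-3.53011261e-04,  2.91087120e-04,  9.26927839e-05,  5.52220262e-04,
        6.76799203e-05, -8.58910256e-04]), 'tau': array([-9.73010938e-04, -4.12152100e+01, -2.59883308e+01, -2.92234727e-04,
        5.87095074e-04,  3.11243195e-05]), 'eef_pos': array([ 180.38944894, -493.03897519,  248.29667407]), 'ee_rot': array([-4.74115837e-06,  9.84659442e-01,  1.74487201e-01,  2.66881492e-06]), 'force': array([-1.09853259,  0.43005761,  0.59807917]), 'wrist_torque': array([-0.03813311,  0.03857546, -0.01348279]), 'grip_force': 0.0, 'grip_width': 1.0018756530455675}
```

View pics/s0.png

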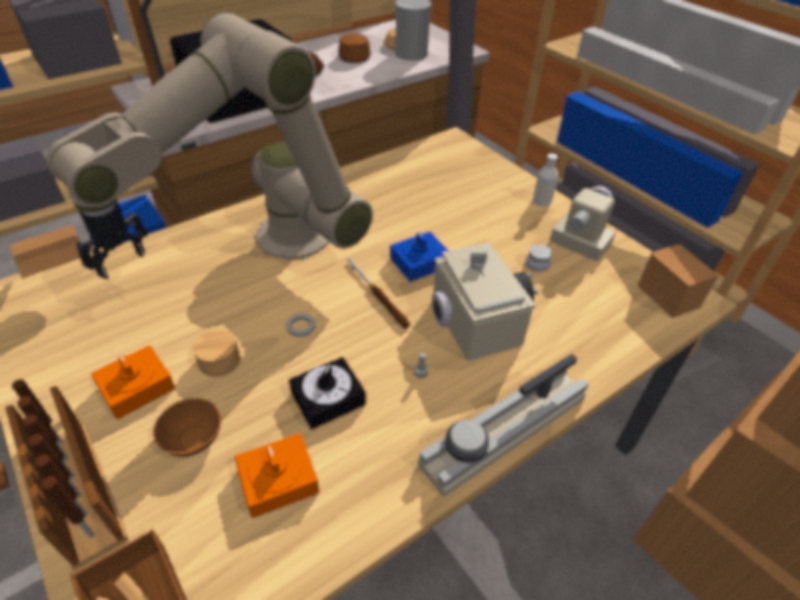

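View pics/t0.png

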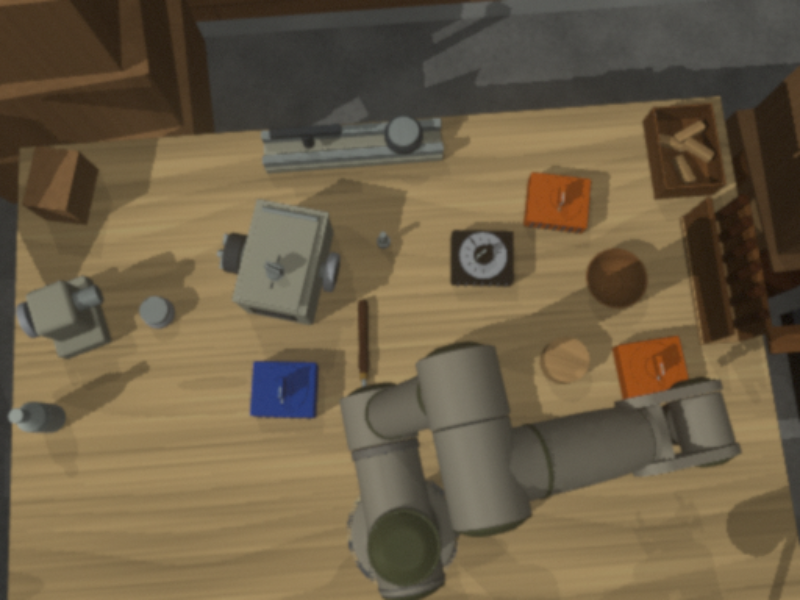

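Candidates for the pod (top view, 800-scale): black (482,258), orange (558,201) and (650,367), and blue (284,389). Only the black one fits the description, since blue and orange are ruled out. I'll confirm in an enlarged crop together with the fastener.

Run:
```python
from h import *
T=cv2.imread("pics/top0.png");S=cv2.imread("pics/scene0.png")
def crop(I,x,y,w,h): return cv2.resize(I[y:y+h,x:x+w],(400,300),interpolation=cv2.INTER_CUBIC)
cv2.imwrite("pics/c0.png",np.vstack([np.hstack([crop(T,279,141,64,48),crop(T,140,125,80,84)[:, :]]),np.hstack([crop(S,177,223,64,48),crop(S,270,150,80,60)])]))
import itertools
for c in("top","scene"):
    for l,z in(("pod",0),("cover_press",165),("headstock",0)):
        for r in trace(c,l):
            m=r["mask"].astype(np.uint8)
            if abs(r["rect"][0]-{"pod":{"top":309,"scene":209}[c]}.get(l,r["rect"][0]))>12: continue
            p=cv2.boxPoints(cv2.minAreaRect(cv2.findNonZero(m)))
            print(c,l,round(r["score"],2),np.round(r["rect"]),p.round(1).tolist())
    # disc centroid
    I=(T if c=="top" else S)
    u0,v0=((309,163) if c=="top" else (209,246))
    g=cv2.cvtColor(I,cv2.COLOR_BGR2GRAY);sub=np.zeros_like(g);sub[v0-22:v0+23,u0-24:u0+25]=1
    hsv=cv2.cvtColor(I,cv2.COLOR_BGR2HSV)
    m=((g>120)&(hsv[:,:,1]<60)&(sub>0)).astype(np.uint8)
    n,lab,st,ce=cv2.connectedComponentsWithStats(m);k=1+np.argmax(st[1:,4])
    e=cv2.fitEllipse(cv2.convexHull(cv2.findNonZero((lab==k).astype(np.uint8))))
    print("disc",c,e,atz(c,e[0],58).round(1))
    k=g[v0-22:v0+23,u0-24:u0+25]
```

```text
top pod 0.87 [309. 167.  40.  41.] [[287.0, 182.60000610351562], [288.70001220703125, 146.5], [329.3999938964844, 148.3000030517578], [327.79998779296875, 184.39999389648438]]
top cover_press 0.6 [176. 167.  54.  67.] [[151.1999969482422, 190.39999389648438], [165.1999969482422, 129.89999389648438], [204.60000610351562, 139.0], [190.6999969482422, 199.5]]
top headstock 0.64 [178. 168.  72.  78.] [[133.60000610351562, 195.5], [146.89999389648438, 123.69999694824219], [223.10000610351562, 137.8000030517578], [209.8000030517578, 209.60000610351562]]
disc top ((308.7248840332031, 163.07666015625), (27.350305557250977, 28.254199981689453), 119.32740783691406) [ 581.  -227.5   58. ]
scene pod 0.79 [210. 252.  54.  45.] [[181.8000030517578, 242.8000030517578], [223.1999969482422, 225.10000610351562], [237.1999969482422, 257.8999938964844], [195.8000030517578, 275.6000061035156]]
scene cover_press 0.59 [310. 178.  47.  42.] [[283.29998779296875, 162.0], [310.79998779296875, 146.39999389648438], [335.70001220703125, 190.5], [308.20001220703125, 206.0]]
scene headstock 0.56 [311. 195.  69.  75.] [[267.5, 165.10000610351562], [332.70001220703125, 147.3000030517578], [351.3999938964844, 216.0], [286.20001220703125, 233.8000030517578]]
scene headstock 0.51 [120. 272.  48.  39.] [[98.0, 291.0], [98.0, 255.0], [141.0, 255.0], [141.0, 291.0]]
disc scene ((208.65037536621094, 245.50914001464844), (24.77513313293457, 30.570096969604492), 82.6728744506836) [ 585.8 -224.9   58. ]
```

View pics/c0.png

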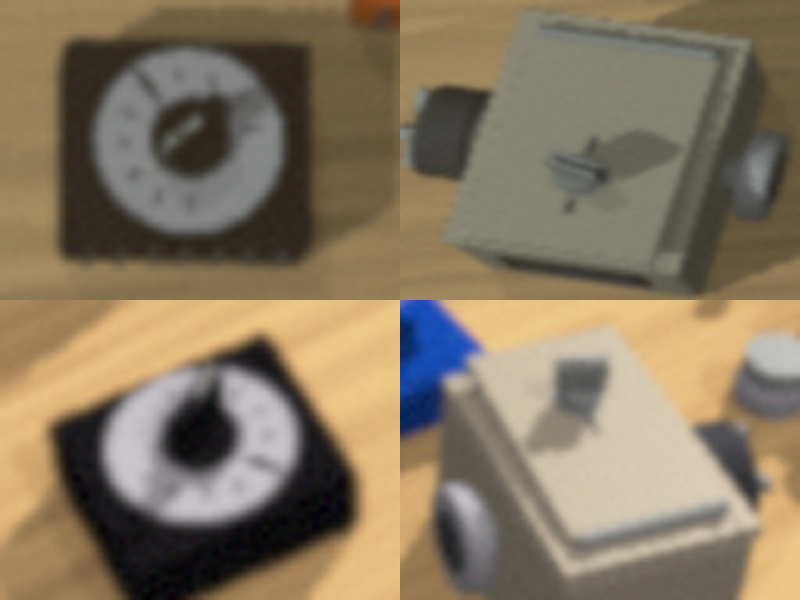

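The crop confirms it: a black box with a scale disc, its long mark at crop (147,85) and its pointer towards (165,155). The fastener shows at crop (578,175), with index bars at (592,143) and (570,207). Next I fit the pod and cover yaw with silhouettes and rectified views.

```bash
cat > fit.py <<'E'
from h import *
from scipy.optimize import minimize
def hull(c,P,sh):
    q=np.array([proj(c,p) for p in P]);m=np.zeros(sh,np.uint8)
    cv2.fillConvexPoly(m,np.round(cv2.convexHull(q.astype(np.float32))*16).astype(np.int32),1,shift=4);return m
def box(x,y,a,xs,ys,zs,tilt=None):
    P=[]
    for X in xs:
        for Y in ys:
            for Z in zs:
                z=Z+(0 if tilt is None else tilt*(90-X))
                P.append([x+X*np.cos(a)-Y*np.sin(a),y+X*np.sin(a)+Y*np.cos(a),z])
    return P
def fit(masks,x0,dims,tilt=None):
    U=4
    def f(v):
        s=0
        for c,m in masks.items():
            h=hull(c,box(v[0],v[1],v[2]/300,*dims,tilt),m.shape)
            s+=1-(h&m).sum()/(h|m).sum()
        return s
    r=min((minimize(f,np.array(x0)+d,method="Nelder-Mead",options=dict(initial_simplex=np.array(x0)+np.array([d,np.add(d,[12,0,0]),np.add(d,[0,12,0]),np.add(d,[0,0,30])]))) for d in ([0,0,0],[5,-5,15],[-5,5,-15])),key=lambda r:r.fun)
    return r.x[0],r.x[1],r.x[2]/300,r.fun
E
python3 - <<'E'
from fit import *
M={};C={}
for c,ref in(("top",(309,166)),("scene",(210,252))):
    capture(c)
    M[c]=min(trace(c,"pod"),key=lambda r:np.hypot(r["rect"][0]-ref[0],r["rect"][1]-ref[1]))["mask"].astype(np.uint8)
    C[c]=trace(c,"cover")[0]["mask"].astype(np.uint8)
D=((-60,60),(-70,70),(0,55))
print("pod",np.round(fit(M,(583,-227,0),D),3),[np.round(fit({c:M[c]},(583,-227,0),D),3) for c in M])
D=((-110,90),(-65,65),(150,158))
print("cov",np.round(fit(C,(590,215,-70),D,0.07),3),[np.round(fit({c:C[c]},(590,215,-70),D,0.07),3) for c in C])
# rectified view: pod top z=58 and cover
T=cv2.imread("pics/top0.png")
def rect(cx,cy,z,half):
    n=400;g=np.linspace(half,-half,n)
    X=cx+g[:,None]+0*g;Y=cy+0*g[:,None]+g[None,:]
    A=np.float32([proj("top",(cx+i,cy+j,z)) for i,j in((half,half),(half,-half),(-half,half),(-half,-half))])
    H=cv2.getPerspectiveTransform(A,np.float32([[0,0],[n-1,0],[0,n-1],[n-1,n-1]]))
    return cv2.warpPerspective(T,H,(n,n),flags=cv2.INTER_CUBIC)
cv2.imwrite("pics/r0.png",np.hstack([rect(583,-227,58,60),rect(556,222,175,60)]))
E
```

```text
Traceback (most recent call last):
  File "fit.py", line 22, in fit
    r=min((minimize(f,np.array(x0)+d,method="Nelder-Mead",options=dict(initial_simplex=np.array(x0)+np.array([d,np.add(d,[12,0,0]),np.add(d,[0,12,0]),np.add(d,[0,0,30])]))) for d in ([0,0,0],[5,-5,15],[-5,5,-15])),key=lambda r:r.fun)
  File "fit.py", line 22, in <genexpr>
    r=min((minimize(f,np.array(x0)+d,method="Nelder-Mead",options=dict(initial_simplex=np.array(x0)+np.array([d,np.add(d,[12,0,0]),np.add(d,[0,12,0]),np.add(d,[0,0,30])]))) for d in ([0,0,0],[5,-5,15],[-5,5,-15])),key=lambda r:r.fun)
           ~~~~~~~~^^^^^^^^^^^^^^^^^^^^^^^^^^^^^^^^^^^^^^^^^^^^^^^^^^^^^^^^^^^^^^^^^^^^^^^^^^^^^^^^^^^^^^^^^^^^^^^^^^^^^^^^^^^^^^^^^^^^^^^^^^^^^^^^^^^^^^^^^^^^^^^^^^^^^^^^^
  File "fit.py", line 19, in f
    h=hull(c,box(v[0],v[1],v[2]/300,*dims,tilt),m.shape)
  File "fit.py", line 4, in hull
    q=np.array([proj(c,p) for p in P]);m=np.zeros(sh,np.uint8)
                ~~~~^^^^^
  File "h.py", line 11, in proj
    m=camera_model(cam);K=np.array(m["mtx"]);R=q2R(m["rotation"]);e=np.array(m["eye"])
ValueError: time passes only in moves, steps and waits
```

```bash
sed -i '1i import functools' h.py; sed -i 's/camera_model(cam)/cm(cam)/' h.py
cat >> h.py <<'E'
@functools.lru_cache
def cm(c): return camera_model(c)
E
sed -i 's/initial_simplex=np.array(x0)/initial_simplex=1.0*np.array(x0)/' fit.py
cat > m.py <<'E'
from fit import *
M={};C={}
for c,ref in(("top",(309,166)),("scene",(210,252))):
    capture(c)
    M[c]=min(trace(c,"pod"),key=lambda r:np.hypot(r["rect"][0]-ref[0],r["rect"][1]-ref[1]))["mask"].astype(np.uint8)
    C[c]=trace(c,"cover")[0]["mask"].astype(np.uint8)
D=((-60,60),(-70,70),(0,55))
print("pod",np.round(fit(M,(583,-227,0),D),3),[np.round(fit({c:M[c]},(583,-227,0),D),3) for c in M])
D=((-110,90),(-65,65),(150,158))
print("cov",np.round(fit(C,(590,215,-70),D,0.07),3),[np.round(fit({c:C[c]},(590,215,-70),D,0.07),3) for c in C])
T=cv2.imread("pics/top0.png")
def rect(cx,cy,z,half):
    n=400
    A=np.float32([proj("top",(cx+i,cy+j,z)) for i,j in((half,half),(half,-half),(-half,half),(-half,-half))])
    H=cv2.getPerspectiveTransform(A,np.float32([[0,0],[n-1,0],[0,n-1],[n-1,n-1]]))
    return cv2.warpPerspective(T,H,(n,n),flags=cv2.INTER_CUBIC)
cv2.imwrite("pics/r0.png",np.hstack([rect(583,-227,58,60),rect(556,222,175,60)]))
E
python3 m.py
```

```text
Traceback (most recent call last):
  File "m.py", line 6, in <module>
    C[c]=trace(c,"cover")[0]["mask"].astype(np.uint8)
         ~~~~~~~~~~~~~~~~^^^
IndexError: list index out of range
```

```bash
sed -i 's/C\[c\]=trace(c,"cover")/C[c]=trace(c,"cover_press")/' m.py; python3 m.py
```

```text
pod [ 5.80612e+02 -2.26749e+02 -9.70000e-02  1.80000e-01] [array([ 5.81226e+02, -2.26574e+02, -9.30000e-02,  5.20000e-02]), array([ 5.87313e+02, -2.27588e+02, -1.69000e-01,  1.22000e-01])]
cov [ 5.96260e+02  2.13244e+02 -2.93000e-01  1.23000e-01] [array([ 5.95149e+02,  2.12242e+02, -2.61000e-01,  4.40000e-02]), array([ 5.97876e+02,  2.14984e+02, -2.48000e-01,  5.80000e-02])]
```

View pics/r0.png

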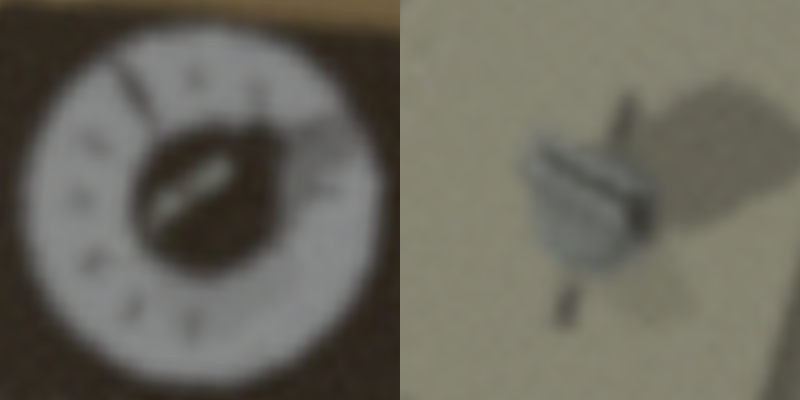

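The rectified view puts the disc centre at (203,204), the long mark at (133,88) and the pointer towards the lower left. That gives pod yaw ≈ -0.093, dial ≈ 0.86, and about 93° clockwise to go. The fastener slot runs from (540,148) to (645,205), and the bars from (628,95) to (567,320). Now I move above the dial.

>>> step_arm:
  commands: "0.5 23 -5.5 4 0 0 -0.9;0.5 46.8 -11.1 8 0 0 -1.83;0.5 46.8 -11.1 8 0 0 -1.83;0.5 46.8 -11.1 8 0 0 -1.83;0.5 46.8 -11.1 8 0 0 -1.83;0.5 46.8 -11.1 8 0 0 -1.83;0.5 46.8 -11.1 8 0 0 -1.83;0.5 46.8 -11.1 8 0 0 -1.83;0.5 46.8 -11.1 8 0 0 -1.83;0.5 46.8 -11.1 8 0 0 -1.83;0.5 46.8 -11.1 8 0 0 -1.83;0.5 46.8 -11.1 8 0 0 -1.83;0.5 46.8 -11.1 8 0 0 -1.83;0.5 46.8 -11.1 8 0 0 -1.83;0.5 46.8 -11.1 8 0 0 -1.83;0.5 46.8 -11.1 8 0 0 -1.83;0.5 46.8 -11.1 8 0 0 -1.83;0.5 46.8 -11.1 8 0 0 -1.83;0.5 46.8 -11.1 8 0 0 -1.83;0.5 46.8 -11.1 8 0 0 -1.83"
  newtons: 30

```text
time_s: 3.52
eef_pos: [581.7, -228.1, 168.4]
ee_rot: [0.0, 0.463, 0.887, 0.0]
force: [0.5, 0.3, -0.3]
grip_width: 0.499
grip_force: 0.0
```

Run:
```python
from h import *
S=capture("scene")[:,:,::-1]
cv2.imwrite("pics/c1.png",cv2.resize(S[190:280,150:270],(800,600),interpolation=cv2.INTER_CUBIC))
```

```text
(no output)
```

View pics/c1.png

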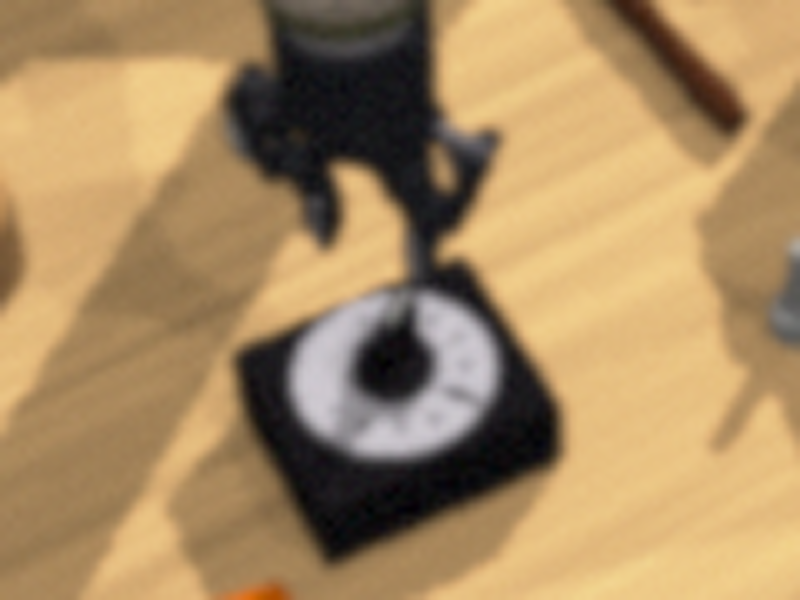

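The gripper hangs open over the dial, with finger tips at (322,235) and (420,275) straddling the bar at (395,335). I go down and grip.

>>> step_arm:
  commands: "0.5 0 0 3 0 0 0;0.5 0 0 5.5 0 0 0;0.5 0 0 7 0 0 0;0.5 0 0 7.9 0 0 0;0.5 0 0 7.9 0 0 0;0 0 0 7.9 0 0 0;0 0 0 7.9 0 0 0;0 0 0 7.9 0 0 0;0 0 0 7.9 0 0 0;0 0 0 7.9 0 0 0;0 0 0 7.9 0 0 0;0 0 0 7.9 0 0 0;0 0 0 7.9 0 0 0;0 0 0 7.9 0 0 0"
  newtons: 30

```text
time_s: 4.73
eef_pos: [583.9, -226.9, 91.1]
ee_rot: [0.003, 0.462, 0.887, 0.001]
force: [9.3, 7.5, 0.3]
grip_width: 0.154
grip_force: 33.4
```

>>> step_arm:
  commands: "0 0 0.25 0 0 0 0;0 0 0.25 0 0 0 0.1;0 0 0.25 0 0 0 0.2;0 0 0.25 0 0 0 0.3;0 0 0.25 0 0 0 0.4;0 0 0.25 0 0 0 0.5;0 0 0.25 0 0 0 0.6;0 0 0.25 0 0 0 0.7;0 0 0.25 0 0 0 0.8;0 0 0.25 0 0 0 0.9;0 0 0.25 0 0 0 1.0;0 0 0.25 0 0 0 1.1;0 0 0.25 0 0 0 1.2;0 0 0.25 0 0 0 1.3;0 0 0.25 0 0 0 1.4;0 0 0.25 0 0 0 1.5;0 0 0.25 0 0 0 1.6;0 0 0.25 0 0 0 1.635;0 0 0.25 0 0 0 1.635;0 0 0.25 0 0 0 1.635"

```text
time_s: 6.4
eef_pos: [583.3, -226.3, 91.1]
ee_rot: [-0.0, 0.963, 0.27, -0.001]
force: [-7.6, 3.1, 10.5]
grip_width: 0.157
grip_force: 34.8
```

>>> step_arm:
  commands: "0.5 0 0 0 0 0 0;0.5 0 0 0 0 0 0;0.5 0 0 0 0 0 0;0.5 0 0 0 0 0 0;0.5 0 0 -2 0 0 0;0.5 0 0 -6 0 0 0;0.5 0 0 -10 0 0 0;0.5 0 0 -14 0 0 0;0.5 0 0 -18 0 0 0;0.5 21.1 -39.7 -18 0 0 -0.527;0.5 21.1 -39.7 -18 0 0 -0.527;0.5 21.1 -39.7 -18 0 0 -0.527;0.5 21.1 -39.7 -18 0 0 -0.527;0.5 21.1 -39.7 -18 0 0 -0.527;0.5 21.1 -39.7 -18 0 0 -0.527;0.5 21.1 -39.7 -18 0 0 -0.527;0.5 21.1 -39.7 -18 0 0 -0.527;0.5 21.1 -39.7 -18 0 0 -0.527;0.5 21.1 -39.7 -18 0 0 -0.527;0.5 21.1 -39.7 -18 0 0 -0.527"

```text
time_s: 8.07
eef_pos: [557.4, 225.2, 269.5]
ee_rot: [-0.0, 0.859, 0.512, 0.0]
force: [-0.4, -0.4, -0.0]
grip_width: 0.501
grip_force: 0.0
```

Run:
```python
from h import *
s=sense();print(s["eef_pos"],s["ee_rot"],s["joints"])
T=capture("top")[:,:,::-1];S=capture("scene")[:,:,::-1]
cv2.imwrite("pics/top2.png",T)
def rect(I,c,cx,cy,z,half,n=400):
    A=np.float32([proj(c,(cx+i,cy+j,z)) for i,j in((half,half),(half,-half),(-half,half),(-half,-half))])
    H=cv2.getPerspectiveTransform(A,np.float32([[0,0],[n-1,0],[0,n-1],[n-1,n-1]]))
    return cv2.warpPerspective(np.ascontiguousarray(I),H,(n,n),flags=cv2.INTER_CUBIC)
cv2.imwrite("pics/r2.png",np.hstack([rect(T,"top",581.5,-228,58,60),cv2.resize(S[130:220,250:370],(533,400),interpolation=cv2.INTER_CUBIC)[:,:400]]))
```

```text
[557.37472723 225.24853145 269.47319069] [-8.85935842e-05  8.59232538e-01  5.11585156e-01  2.57468335e-04] [1.89234231e-01 4.71445737e-01 1.21484801e+00 3.44393071e-04
 1.45487520e+00 6.85933493e-01]
```

View pics/r2.png

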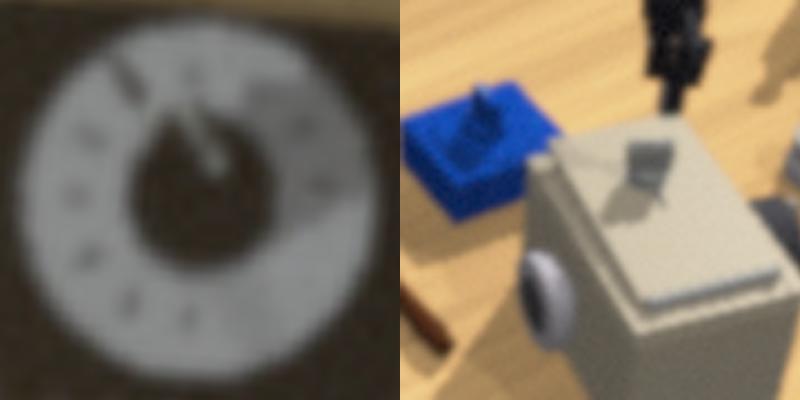

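The dial pointer now runs (218,170)→(180,112), straight at the long mark at (126,78), so the dial is done. Next I tilt to the cover's normal and go down over the fastener.

>>> step_arm:
  commands: "0.5 0 0 0 0.068 -0.016 0;0.5 0 0 1 0.068 -0.016 0;0.5 0 0 3 0.068 -0.016 0;0.5 0 0 4.5 0.068 -0.016 0;0.5 0 0 6 0.068 -0.016 0;0.5 0 0 6.9 0.068 -0.016 0;0.5 0 0 6.9 0.068 -0.016 0;0.5 0 0 6.9 0.068 -0.016 0"

```text
time_s: 8.83
eef_pos: [558.2, 221.9, 200.3]
ee_rot: [-0.025, 0.859, 0.511, -0.024]
force: [0.6, 0.2, 1.1]
grip_width: 0.505
grip_force: 0.0
```

Run:
```python
from h import *
S=capture("scene")[:,:,::-1]
cv2.imwrite("pics/c3.png",cv2.resize(S[120:210,250:370],(800,600),interpolation=cv2.INTER_CUBIC))
```

```text
(no output)
```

View pics/c3.png

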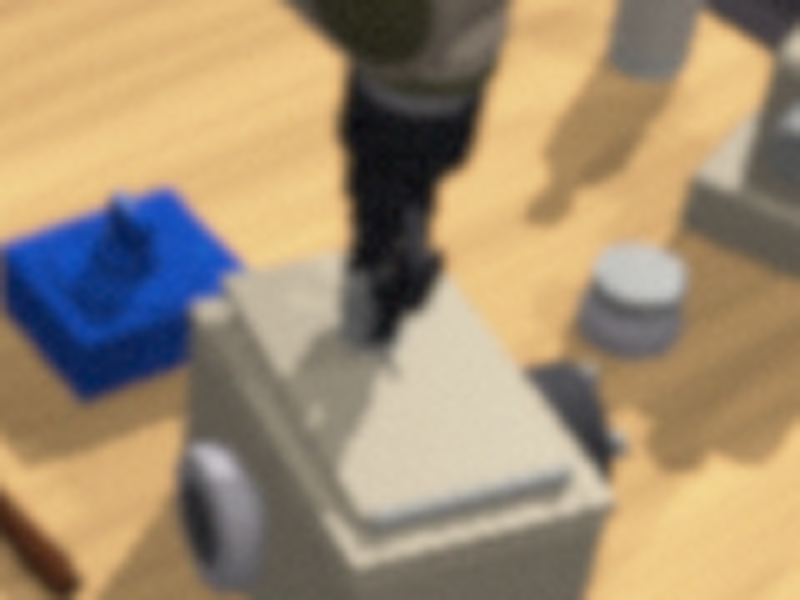

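The near finger (390,310) stands in front of the wing, which shows at (360,305), with no contact force. I close.

>>> step_arm:
  commands: "0.3 0 0 0 0 0 0;0 0 0 0 0 0 0;0 0 0 0 0 0 0;0 0 0 0 0 0 0;0 0 0 0 0 0 0;0 0 0 0 0 0 0;0 0 0 0 0 0 0;0 0 0 0 0 0 0"
  newtons: 30

```text
time_s: 9.55
eef_pos: [557.4, 222.7, 201.3]
ee_rot: [-0.026, 0.859, 0.511, -0.024]
force: [-6.9, 0.7, 5.0]
grip_width: 0.151
grip_force: 32.9
```

>>> step_arm:
  commands: "0 0 -0.1 0 0 0 0;0 0 -0.1 0 0 0 0.1;0 0 -0.1 0 0 0 0.2;0 0 -0.1 0 0 0 0.3;0 0 -0.1 0 0 0 0.4;0 0 -0.1 0 0 0 0.5;0 0 -0.1 0 0 0 0.6;0 0 -0.1 0 0 0 0.7;0 0 -0.1 0 0 0 0.8;0 0 -0.1 0 0 0 0.9;0 0 -0.1 0 0 0 1.0;0 0 -0.1 0 0 0 1.1;0 0 -0.1 0 0 0 1.2;0 0 -0.1 0 0 0 1.3;0 0 -0.1 0 0 0 1.335;0 0 -0.1 0 0 0 1.335;0 0 -0.1 0 0 0 1.335"

```text
time_s: 10.97
eef_pos: [555.9, 225.5, 201.5]
ee_rot: [-0.007, 0.991, -0.13, -0.036]
force: [-8.2, 13.4, 7.2]
grip_width: 0.144
grip_force: 33.1
```

>>> step_arm:
  commands: "0.5 0 0 0 0 0 0;0.5 0 0 0 0 0 0;0.5 0 0 0 0 0 0;0.5 0 0 0 0 0 0;0.5 0 0 -1 0 0 0;0.5 0 0 -3 0 0 0;0.5 0 0 -6 0 0 0;0.2 0 0 -10 0 0 0;0 -4 -12 -12 0 0 0;0 -4 -12 -12 0 0 0;0 -4 -12 -12 0 0 0;0 -4 -12 -12 0 0 0;0 -4 -12 -12 0 0 0;0 -4 -12 -12 0 0 0;0 -4 -12 -12 0 0 0"

```text
time_s: 12.22
eef_pos: [558.2, 345.5, 323.0]
ee_rot: [-0.005, 0.991, -0.131, -0.035]
force: [0.7, 0.2, 0.0]
grip_width: 0.002
grip_force: 0.0
```

Run:
```python
from h import *
T=capture("top")[:,:,::-1];S=capture("scene")[:,:,::-1]
def rect(I,c,cx,cy,z,half,n=400):
    A=np.float32([proj(c,(cx+i,cy+j,z)) for i,j in((half,half),(half,-half),(-half,half),(-half,-half))])
    H=cv2.getPerspectiveTransform(A,np.float32([[0,0],[n-1,0],[0,n-1],[n-1,n-1]]))
    return cv2.warpPerspective(np.ascontiguousarray(I),H,(n,n),flags=cv2.INTER_CUBIC)
cv2.imwrite("pics/r4.png",np.hstack([rect(T,"top",556,222,175,60),rect(S,"scene",556,222,175,60)]))
for l in("cover_press","fastener_grip"):
  for c in("top","scene"): print(l,c,[(round(r["score"],2),atz(c,r["xy"],170).round()) for r in spot_point(c,l)[:2]])
```

```text
cover_press top [(0.58, array([510., 235., 170.]))]
cover_press scene [(0.95, array([520., 232., 170.]))]
fastener_grip top [(0.46, array([562., 221., 170.]))]
fastener_grip scene [(0.42, array([541., 272., 170.]))]
```

View pics/r4.png

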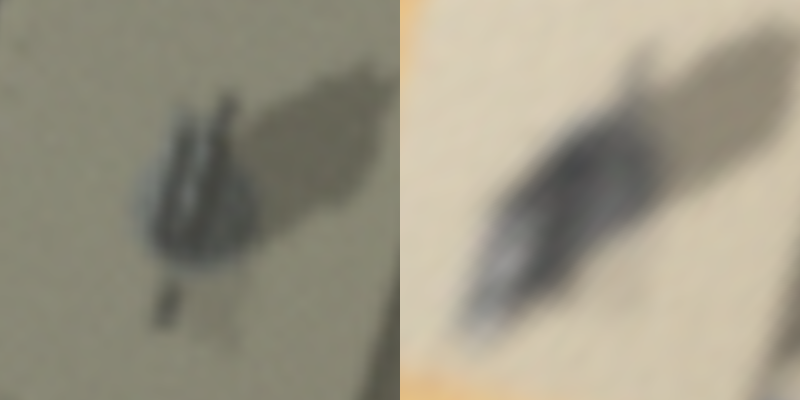

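Run:
```python
from h import *
I=np.mean([capture("top").astype(float) for _ in range(10)],0).mean(2).astype(np.float32)
def rect(I,cx,cy,z,half,n=480):
    A=np.float32([proj("top",(cx+i,cy+j,z)) for i,j in((half,half),(half,-half),(-half,half),(-half,-half))])
    return cv2.warpPerspective(I,cv2.getPerspectiveTransform(A,np.float32([[0,0],[n-1,0],[0,n-1],[n-1,n-1]])),(n,n),flags=cv2.INTER_CUBIC)
R=rect(I,556,222,175,60)
s=480/120
# dark centroid per row for the two bars and the slot
def line(r0,r1,c0,c1):
    P=[]
    for v in range(r0,r1):
        w=np.clip(np.percentile(R[v,c0:c1],75)-R[v,c0:c1]-4,0,None)
        if w.sum()>0:P.append((v,(w*np.arange(c0,c1)).sum()/w.sum(),w.sum()))
    return np.array(P)
f=1.2
a=line(int(95*f),int(115*f),int(205*f),int(245*f));b=line(int(285*f),int(325*f),int(145*f),int(190*f))
A=np.average(a[:,:2],0,a[:,2]);B=np.average(b[:,:2],0,b[:,2])
print("bars",A,B,np.degrees(np.arctan2(A[1]-B[1],B[0]-A[0])))
# slot: per row local min near line (187,120)-(168,225)
P=[]
for v in range(int(122*f),int(222*f)):
    c=f*(187-(v/f-120)*19/105);lo=int(c-12*f);hi=int(c+13*f);seg=R[v,lo:hi];k=np.argmin(seg);P.append((v,lo+k))
P=np.array(P);k=np.polyfit(P[:,0],P[:,1],1);print("slot",np.degrees(np.arctan(-k[0])),np.std(P[:,1]-np.polyval(k,P[:,0])))
```

```text
bars [126.53796937 272.67949389] [365.82544675 202.31149729] 16.38718814947045
slot 13.723104942972274 1.3735835839752724
```

Bars measure 16.4° and the slot 13.7°, 0.05 rad apart, so they are in line. Now I move above the press spot with the fingers shut.

>>> step_arm:
  commands: "0 -1.8 11.7 0 0 0 0;0 -1.8 11.7 0 0 0 0;0 -1.8 11.7 0 0 0 0;0 -1.8 11.7 0 0 0 0;0 -1.8 11.7 0 0 0.07 0;0 -1.1 11.7 10.4 0 0.07 0;0 -1.1 11.7 10.4 0 0.07 0;0 -1.1 11.7 10.4 0 0.07 0;0 -1.1 11.7 10.4 0 0.07 0;0 -1.1 11.7 10.4 0 0.07 0;0 -1.1 11.7 10.4 0 0.07 0"

```text
time_s: 13.93
eef_pos: [510.9, 239.0, 222.0]
ee_rot: [-0.001, 0.991, -0.131, 0.002]
force: [0.5, -1.0, 0.0]
grip_width: 0.002
grip_force: 0.0
```

Down to just past first contact (187).

>>> step_arm:
  commands: "0 0 0 1.5 0 0 0;0 0 0 2.8 0 0 0;0 0 0 3.3 0 0 0;0 0 0 3.6 0 0 0;0 0 0 3.9 0 0 0;0 0 0 4.2 0 0 0;0 0 0 4.4 0 0 0;0 0 0 4.4 0 0 0;0 0 0 4.4 0 0 0"

```text
time_s: 14.68
eef_pos: [510.2, 239.0, 178.1]
ee_rot: [-0.001, 0.991, -0.131, 0.001]
force: [-5.1, 0.8, 6.1]
grip_width: 0.002
grip_force: 3.3
```

>>> step_arm:
  commands: "0 0 0 0.1 0 0 0;0 0 0 0.2 0 0 0;0 0 0 0.3 0 0 0;0 0 0 0.4 0 0 0;0 0 0 0.5 0 0 0;0 0 0 0.5 0 0 0;0 0 0 0.5 0 0 0;0 0 0 0.5 0 0 0"

```text
time_s: 15.35
eef_pos: [510.2, 239.1, 174.9]
ee_rot: [-0.001, 0.991, -0.131, 0.001]
force: [-11.0, -1.0, 20.0]
grip_width: -0.004
grip_force: 9.9
```

The force jumped to 20 N at z = 174.9, the expected flush height of 158 + 17, so the cover is shut. I check that the push holds and hand in.

Run:
```python
from rig import *
capture("top");s=sense();print(s["eef_pos"],s["force"],s["time_s"])
if s["force"][2]>9: print(finish_job())
```

```text
[510.18999407 239.07328575 174.90329096] [-10.64010714  -1.20034247  19.30152575] 15.4
the job is handed in; nothing more can be done
None
```

The job is handed in at 15.4 s: the dial points at the long mark, the fastener slot is within about 0.05 rad of the index bars, and the gripper is holding the cover flush with about 19 N.

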